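# Set four conical flasks on their stirrers

### The arm

A 6-joint arm with a two-finger parallel gripper is mounted at the origin on the work surface. World frame = base frame: x ahead of the robot, y to its left, z up, the work surface at z = 0. Lengths are in m, angles in rad, forces in N, time in s.
With the tool pointing down it reaches from about 0.425 to 0.95 m from the base axis. Payload 3.5 kg.
Tool frame: the origin (TCP) lies midway between the tips of the shut fingers; the grasp point (between the pads) lies 19 mm behind it; z points along the fingers, y is the line along which they close (so a half turn about z gives the same grasp; the last joint's range is limited). The gripper opens to 85 mm and grips with 20 to 120 N. Pads are 22 mm wide; open, the fingers measure 114 mm over their backs; the gripper's body (76 mm by 85 mm) begins 54 mm behind the grasp point. The pads swing forward as they close: fully open they stand 13 mm farther back than shut.
Start: joints at [0.993, 0.286, 1.577, -0, 1.279, -0.15], TCP at [0.28, 0.614, 0.231] pointing down, gripper open.
Joint ranges: [-2.77, 2.77], [-0.9, 2.22], [0.21, 2.48], [-1.53, 4.67], [0.24, 2.81], [-2.84, 2.84]. Speed limits (rad/s): [2.79, 2.79, 3.14, 3.14, 3.14, 3.14].

### API

Orientations are given as a unit quaternion [x, y, z, w].
In Python, from plant import ctrl gives the robot as it stands.
- The arm moves only by the tool send_rows, never from a script. Its argument "series" is a list that holds one entry, the list of rows, each a list of 7 numbers: the shift along the tool's x, y, z in cm, then the turn, a rotation vector about the tool's x, y, z in rad, then the opening, from -1 (shut) to 1 (fully open). In form: [[[x, y, z, rx, ry, rz, jaw], ...]]. A call has 1 to 10 rows; each row shifts and turns the commanded pose from where the row before left it, along the tool's axes as they then stand; what a row does not reach is not made up. A row lasts 1/8 s, in which the tool goes at most 62.5 mm and 10.7 degrees, less where a joint would pass 70% of its speed; a pose out of reach is approached as far as the arm can. A call is refused whole if a number of a shift passes 6.25 or a number of a turn 0.188, either way. A call with a gripper value outside its range is refused whole. The fingers move at their own pace and stop on an object; "force" is the grip in N (left out, the last holds). Time passes only in rows, so rows that do not move let the fingers close. It gives the time, the measured TCP pose, the force, the opening and the grip force at its end, in the units of the state.
- ctrl.get_state(): the state, without advancing time (a new reading comes with each control period).
- ctrl.read_camera(name): name is "side" or "top"; returns a dict with "img" (384x512x3 uint8, red, green, blue), "fx", "fy", "cx", "cy" (pixels), "k1" (the pictures are not rectified: a ray, as slopes to the right and down, at radius r is drawn at 1 + k1 r^2 times it, then the intrinsics apply), "R" (3x3) and "t" (3): a world point X has camera coordinates R X + t. Camera axes: x right, y down, z forward; pixel columns grow to the right and rows downward; lengths in m; the calibration is good to about 2 mm. A picture is of the moment at which its call begins. There is no depth.
- ctrl.sign_off(): hands the job in; it is judged then, once.
The state is a dict: "time": time; "qpos": joint angles; "dq": joint speeds; "joint_efforts": joint torques, N m; "eef_pos": TCP position; "tcp_rot": TCP orientation; "contact_force": force on the tool from outside, world axes, zero at the start; "wrist_torque": the same for the moment, N m; "opening": opening from 0.0 (shut) to 1.0 (fully open); "finger_force": force on a finger pad.
Only numpy, scipy, OpenCV 4.12 (cv2) and the standard library are available. Lean on these libraries where they do the work, as an engineer would, in place of code of your own. Each camera call takes 0.05 s, during which the arm holds its last target. There are 200 camera calls.

### The job

Stand each of the four stoppered conical flasks upright in the middle of the magnetic stirrer that suits its size: the largest flask on the largest stirrer, the next on the next, down to the smallest on the smallest. The bigger ones must stir longer, so place the largest first and work down in order of size. Set each flask down without dropping it, keep it upright throughout, and leave the brown bottle and the beaker standing where they are.

Things in the scene. Friction and masses are not known exactly. Their poses are not given: they have to be found in the camera images.
- flask_xl: The largest of the four conical (Erlenmeyer) flasks, brown glass with a black rubber stopper, loose, standing upright. Base 84 mm across; the cone narrows to the straight upright neck, 34 mm across, which runs from 100 to 142 mm above the base; the stopper, 30 mm across, stands 12 mm above that. About 260 g. Grip it by the neck. Origin: centre of its underside; z up.
- flask_l: The second-largest of the four conical (Erlenmeyer) flasks, brown glass with a black rubber stopper, loose, standing upright. Base 67 mm across; the cone narrows to the straight upright neck, 28 mm across, which runs from 78 to 114 mm above the base; the stopper, 24 mm across, stands 12 mm above that. About 150 g. Grip it by the neck. Origin: centre of its underside; z up.
- flask_m: The second-smallest of the four conical (Erlenmeyer) flasks, brown glass with a black rubber stopper, loose, standing upright. Base 53 mm across; the cone narrows to the straight upright neck, 22 mm across, which runs from 57 to 87 mm above the base; the stopper, 18 mm across, stands 12 mm above that. About 90 g. Grip it by the neck. Origin: centre of its underside; z up.
- flask_s: The smallest of the four conical (Erlenmeyer) flasks, brown glass with a black rubber stopper, loose, standing upright. Base 42 mm across; the cone narrows to the straight upright neck, 18 mm across, which runs from 43 to 70 mm above the base; the stopper, 14 mm across, stands 12 mm above that. About 60 g. Grip it by the neck. Origin: centre of its underside; z up.
- stirrer_xl: The largest of the four slim round magnetic stirrers, fixed to the bench: white housing 136 mm across with a flat steel plate 124 mm across on top, its face 25 mm above the bench. A small grey control pod with a black dial, 16 to 20 mm high, sticks out 14 mm at its own -x side. Origin: on the plate's axis, at bench level; z up.
- stirrer_l: The second-largest of the four slim round magnetic stirrers, fixed to the bench: white housing 114 mm across with a flat steel plate 102 mm across on top, its face 25 mm above the bench. A small grey control pod with a black dial, 16 to 20 mm high, sticks out 14 mm at its own -x side. Origin: on the plate's axis, at bench level; z up.
- stirrer_m: The second-smallest of the four slim round magnetic stirrers, fixed to the bench: white housing 94 mm across with a flat steel plate 82 mm across on top, its face 25 mm above the bench. A small grey control pod with a black dial, 16 to 20 mm high, sticks out 14 mm at its own -x side. Origin: on the plate's axis, at bench level; z up.
- stirrer_s: The smallest of the four slim round magnetic stirrers, fixed to the bench: white housing 76 mm across with a flat steel plate 64 mm across on top, its face 25 mm above the bench. A small grey control pod with a black dial, 16 to 20 mm high, sticks out 14 mm at its own -x side. Origin: on the plate's axis, at bench level; z up.
- bottle: Bystander, not to be moved: upright, straight-sided brown bottle with a black cap and a paper label, 60 mm across, 120 mm high, loose. Origin: centre of its underside. Other bystanders in the working area are under 25 mm high.
- beaker: Bystander, not to be moved: open, empty clear glass beaker, 70 mm across the rim, 90 mm high, loose. Origin: centre of its underside.

How it is judged:
By the outcome, as a careful person would: the job done as asked, in the order asked, and still so for the second after the job is handed in, with the robot touching nothing.
It also fails if it takes over 122 s, if anything falls off the work surface, if the arm or the gripper's body presses on something with over 40 N, if the wrist force passes 120 N, or if a joint passes its speed limit or range.

## Working session

There is one attempt and no reset: what is moved stays moved. The work goes in short steps, Python scripts to look and compute and a tool call to move; the robot and the scene stay as the last step left them, time stands still between calls to the robot, and variables do not carry over. Pictures are saved under pics/ and viewed, at most 14 in all, crops included, and the job is handed in when it is done.

Besides the shell and the picture viewer there is one more tool, called after "Call:" as a command line: name --argument value ..., lists and objects as JSON in quotes. send_rows: Moves the arm, as the interface text tells. Its arguments: {"type":"object","properties":{"series":{"type":"array"},"force":{"type":"number"}},"required":["series"]}

```bash
mkdir -p pics; ls
python3 - <<'E'
from plant import ctrl
import cv2,pickle
s=ctrl.get_state();print(s)
for n in("top","side"):
    c=ctrl.read_camera(n);pickle.dump(c,open(f"pics/{n}0.pkl","wb"))
    cv2.imwrite(f"pics/{n}0.png",cv2.resize(c["img"][...,::-1],(800,600)))
    print({k:v for k,v in c.items() if k!="img"})
E
```

```text
pics
{'time': 0.0, 'qpos': array([ 9.92953930e-01,  2.87186354e-01,  1.57818585e+00,  8.75616783e-06,
        1.27854017e+00, -1.50020542e-01]), 'dq': array([ 0.00016919, -0.00031864,  0.00078855,  0.00043222, -0.00041289,
        0.00060214]), 'joint_efforts': array([-2.37711620e-04, -4.05983698e+01, -2.92623925e+01, -1.61875055e-04,
        5.83044399e-03, -1.27270414e-05]), 'eef_pos': array([0.27967769, 0.61362357, 0.22992856]), 'tcp_rot': array([ 2.12284398e-01,  9.77207240e-01, -1.08240352e-03, -4.16770039e-04]), 'contact_force': array([-0.35844703, -1.50404083,  0.30497924]), 'wrist_torque': array([ 0.01309413, -0.0218348 , -0.02090986]), 'finger_force': 0.0, 'opening': 0.999457450769228}
{'fx': 434.7002858146694, 'fy': 434.7002858146694, 'cx': 253.50678552498445, 'cy': 195.07546952697408, 'k1': 0.058672077762829025, 'R': array([[-0.01806587, -0.9997455 , -0.01351132],
       [-0.99559218,  0.01923141, -0.09179521],
       [ 0.09203169,  0.0117934 , -0.99568624]]), 't': array([0.01363138, 0.52963709, 1.32932123])}
{'fx': 378.2133785575296, 'fy': 378.2133785575296, 'cx': 253.84169149968974, 'cy': 189.85157443351594, 'k1': 0.02249636091231061, 'R': array([[ 0.74761426, -0.66400684, -0.0129553 ],
       [-0.51554692, -0.56794309, -0.64160114],
       [ 0.41866968,  0.48634922, -0.76692903]]), 't': array([-0.39942923,  0.28445228,  0.84087359])}
```

View pics/top0.png

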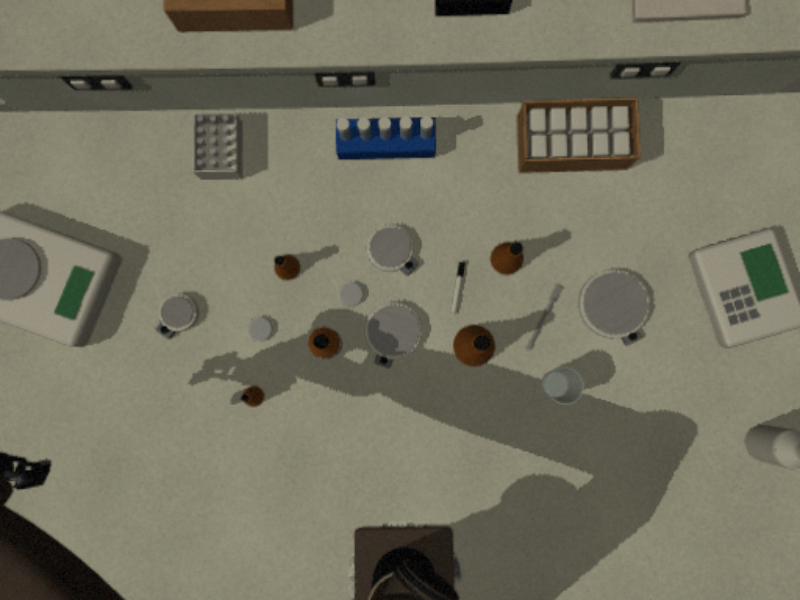

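View pics/side0.png

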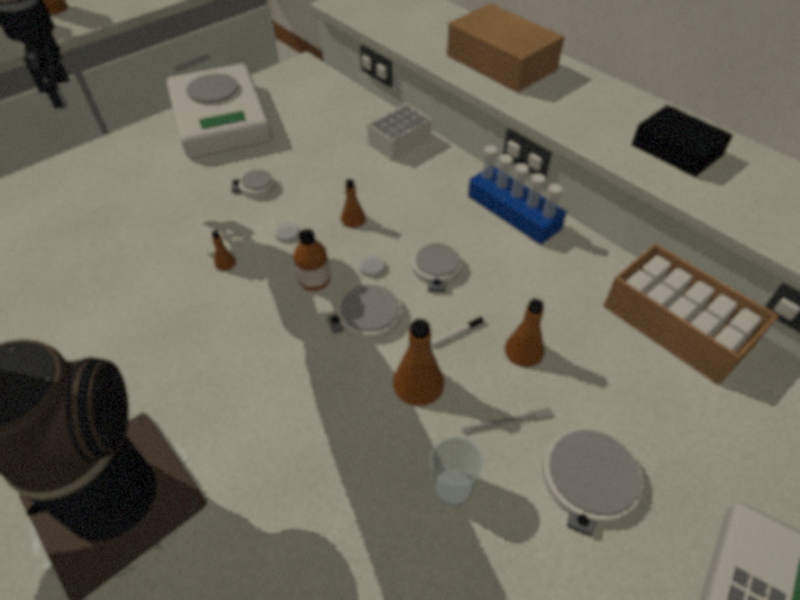

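The top view (800x600) shows flasks XL (474,345), L (507,258), M (287,267) and S (253,397), and stirrers XL (615,303), L (394,330), M (391,247) and S (178,312). The bottle is at (323,342) and the beaker at (563,385). The side view confirms the same layout, with all flasks upright.

```bash
cat > h.py <<'E'
import numpy as np,cv2,pickle
def rays(c,uv):
    uv=np.asarray(uv,float).reshape(-1,1,2)
    K=np.array([[c["fx"],0,c["cx"]],[0,c["fy"],c["cy"]],[0,0,1]])
    n=cv2.undistortPoints(uv,K,np.array([c["k1"],0,0,0,0]))[:,0]
    d=np.c_[n,np.ones(len(n))]@c["R"]
    return -c["R"].T@c["t"],d
def plane(c,uv,z):
    o,d=rays(c,uv);return (o+d*((z-o[2])/d[:,2])[:,None])[:,:2]
def tri(c1,u1,c2,u2):
    o1,d1=rays(c1,u1);o2,d2=rays(c2,u2);d1=d1[0];d2=d2[0]
    a=np.linalg.lstsq(np.c_[d1,-d2],o2-o1,rcond=None)[0]
    p,q=o1+a[0]*d1,o2+a[1]*d2;return (p+q)/2,np.linalg.norm(p-q)
def circ(p):
    s=np.linalg.lstsq(np.c_[2*p,np.ones(len(p))],(p**2).sum(1),rcond=None)[0]
    return s[:2],np.sqrt(s[2]+s[:2]@s[:2])
def blob(mask,seed,r):
    """largest contour near seed"""
    m=np.zeros_like(mask);cv2.circle(m,tuple(int(v) for v in seed),int(r),255,-1)
    cs=cv2.findContours(mask&m,cv2.RETR_EXTERNAL,cv2.CHAIN_APPROX_NONE)[0]
    return max(cs,key=cv2.contourArea)[:,0] if cs else None
def cen(k):
    x,y,w,h=cv2.boundingRect(k);m=cv2.moments(k)
    return (np.array([m["m10"],m["m01"]])/m["m00"] if m["m00"]>0 else np.array([x+(w-1)/2,y+(h-1)/2])),(w,h)
def dark(c): return (c["img"].max(2)<45).astype(np.uint8)*255
E
python3 - <<'E'
from h import *
C={n:pickle.load(open(f"pics/{n}0.pkl","rb")) for n in("top","side")}
S=.64
st={"xl":((482,343),(420,328),.154),"l":((515,248),(535,306),.126),"m":((282,259),(350,184),.099),"s":((245,397),(216,235),.082)}
for k,(a,b,h) in st.items():
    r=[]
    for n,s in(("top",a),("side",b)):
        c=blob(dark(C[n]),np.array(s)*S,9); u,wh=cen(c); r.append(u)
        print(k,n,u.round(1),wh,"xy@top-6mm",plane(C[n],[u],h-.006)[0].round(4))
    print("  tri",[np.round(v,4) for v in tri(C["top"],r[0],C["side"],r[1])])
sr={"xl":((615,303),(593,473),.124,60),"l":((394,330),(371,310),.102,48),"m":((391,247),(437,262),.082,40),"s":((178,312),(258,182),.064,32)}
for k,(a,b,d,R) in sr.items():
    for n,s in(("top",a),("side",b)):
        im=cv2.GaussianBlur(C[n]["img"],(3,3),0).astype(int); p=tuple(int(v*S) for v in s)
        df=(im[...,1]-im[...,0]); ch=im[...,2]/im.sum(2)
        ref=np.median(ch[p[1]-3:p[1]+4,p[0]-3:p[0]+4]); m=(ch>(ref+.29)/2 if False else ch>ref-.02).astype(np.uint8)*255
        m=cv2.morphologyEx(m,cv2.MORPH_OPEN,cv2.getStructuringElement(2,(9,9)))
        c=blob(m,p,R*S*1.4 if n=="top" else R*S*1.2)
        if c is None: print(k,n,None);continue
        q=plane(C[n],c,.025);o,r=circ(q); print("stir",k,n,"ref",ref.round(3),o.round(4),"dia",(2*r).round(4),"res",np.std(np.linalg.norm(q-o,axis=1)).round(4))
T=C["top"]["img"]
for p in((615,303),(650,240),(394,330),(428,380),(615,334),(394,310),(430,270)):
    x,y=int(p[0]*S),int(p[1]*S);print(p,T[y,x])
for n,p,z in(("bottle",(323,342),.12),("beaker",(563,385),.045)):print(n,plane(C["top"],[np.array(p)*S],z))
E
```

```text
xl top [309.4 218. ] (13, 16) xy@top-6mm [ 0.4507 -0.1535]
xl side [268.3 210.4] (12, 12) xy@top-6mm [ 0.4455 -0.151 ]
  tri [array([ 0.4485, -0.1519,  0.1469]), np.float64(0.0055)]
l top [329.8 158.5] (8, 8) xy@top-6mm [ 0.6233 -0.2208]
l side [342.4 196.2] (8, 9) xy@top-6mm [ 0.6193 -0.2233]
  tri [array([ 0.6239, -0.2214,  0.1145]), np.float64(0.001)]
m top [182.3 166.9] (13, 9) xy@top-6mm [0.6117 0.2131]
m side [223.7 117.7] (4, 4) xy@top-6mm [0.6117 0.221 ]
  tri [array([0.6088, 0.2131, 0.0997]), np.float64(0.0044)]
s top [162.1 251.7] (6, 9) xy@top-6mm [0.3621 0.2766]
s side [137.9 150.4] (3, 4) xy@top-6mm [0.3545 0.2897]
  tri [array([0.3568, 0.2774, 0.0845]), np.float64(0.0122)]
stir xl top ref 0.311 [ 0.5297 -0.4251] dia 0.3217 res 0.0021
stir xl side ref 0.313 [ 0.5251 -0.4239] dia 0.2053 res 0.0079
stir l top ref 0.312 [0.5049 0.0093] dia 0.2169 res 0.0196
stir l side ref 0.313 [0.4808 0.0109] dia 0.2155 res 0.0127
stir m top ref 0.311 [0.6474 0.0127] dia 0.218 res 0.0011
stir m side ref 0.314 [0.6446 0.0141] dia 0.2056 res 0.0118
stir s top ref 0.31 [0.5264 0.44  ] dia 0.1704 res 0.0013
stir s side ref 0.313 [0.5264 0.4323] dia 0.2045 res 0.0171
(615, 303) [98 93 86]
(650, 240) [139 135 115]
(394, 330) [103 100  93]
(428, 380) [87 85 71]
(615, 334) [105 103  92]
(394, 310) [107 104  94]
(430, 270) [139 135 115]
bottle [[0.45471733 0.13861034]]
beaker [[ 0.36652166 -0.31529004]]
```

Run:
```python
from h import *
C={n:pickle.load(open(f"pics/{n}0.pkl","rb")) for n in("top","side")}
S=.64
fl={"xl":((474,345),(420,360),.042),"l":((507,258),(527,340),.0335),"m":((287,267),(352,210),.0265),"s":((253,397),(222,255),.021)}
for k,(a,b,R) in fl.items():
    for n,s in(("top",a),("side",b)):
        im=C[n]["img"].astype(int); m=((im[...,0]>1.7*im[...,2])&(im[...,0]>40)).astype(np.uint8)*255
        p=np.array(s)*S; c=blob(m,p,28); q=plane(C[n],c,0.)
        cam=(-C[n]["R"].T@C[n]["t"])[:2]
        for it in range(3):   # base arc: side nearer the camera foot
            o0=q.mean(0) if it==0 else o
            if it==0: o0=o0+(cam-o0)/np.linalg.norm(cam-o0)*.01
            v=q-o0; e=(cam-o0)/np.linalg.norm(cam-o0)
            sel=(v@e>0.0) ; o,r=circ(q[sel])
        print(k,n,"base",o.round(4),"dia",(2*r).round(4),"want",2*R,len(q[sel]))
sr={"xl":((615,303),(593,473),.136,),"l":((394,330),(371,310),.114),"m":((391,247),(437,262),.094),"s":((178,312),(258,182),.076)}
for k,(a,b,d) in sr.items():
    for n,s in(("top",a),("side",b)):
        im=cv2.GaussianBlur(C[n]["img"],(5,5),0).astype(float); p=tuple(int(v*S) for v in s)
        ch=im[...,2]/im.sum(2); m=(ch>.302).astype(np.uint8)*255
        m=cv2.morphologyEx(m,cv2.MORPH_OPEN,cv2.getStructuringElement(2,(11,11)))
        c=blob(m,p,d/2*(360 if n=="top" else 520))
        if c is None: print(k,n,None);continue
        q=plane(C[n],c,.022);o,r=circ(q)
        for _ in range(4):
            e=abs(np.linalg.norm(q-o,axis=1)-r); o,r=circ(q[e<.004])
        print("stir",k,n,o.round(4),"dia",(2*r).round(4),"want",d,"n",len(q),(e<.004).sum())
tiles=[]
for k,(a,b,R) in fl.items():
    t=[]
    for n,s in(("top",a),("side",b)):
        x,y=(np.array(s)*S).astype(int);t.append(cv2.resize(C[n]["img"][y-25:y+25,x-25:x+25,::-1],(200,200),interpolation=0))
    tiles.append(np.vstack(t))
cv2.imwrite("pics/crops.png",np.hstack(tiles))
```

```text
xl top base [ 0.4474 -0.1476] dia 0.0768 want 0.084 36
xl side base [ 0.4491 -0.1476] dia 0.0803 want 0.084 45
l top base [ 0.6239 -0.221 ] dia 0.0627 want 0.067 28
l side base [ 0.623  -0.2217] dia 0.0609 want 0.067 31
m top base [0.6134 0.225 ] dia 0.0464 want 0.053 21
m side base [0.6144 0.2248] dia 0.0441 want 0.053 17
s top base [0.3557 0.2931] dia 0.0362 want 0.042 17
s side base [0.3555 0.2947] dia 0.0344 want 0.042 15
stir xl top [ 0.5248 -0.4273] dia 0.1272 want 0.136 n 119 110
stir xl side [ 0.5196 -0.4272] dia 0.1388 want 0.136 n 184 157
stir l top [0.4805 0.0113] dia 0.1041 want 0.114 n 98 87
stir l side [0.4769 0.0055] dia 0.117 want 0.114 n 111 85
stir m top [0.646  0.0145] dia 0.0852 want 0.094 n 79 74
stir m side [0.6413 0.0068] dia 0.107 want 0.094 n 92 57
stir s top [0.523  0.4419] dia 0.0667 want 0.076 n 62 62
stir s side [0.5192 0.4362] dia 0.0897 want 0.076 n 62 50
```

View pics/crops.png

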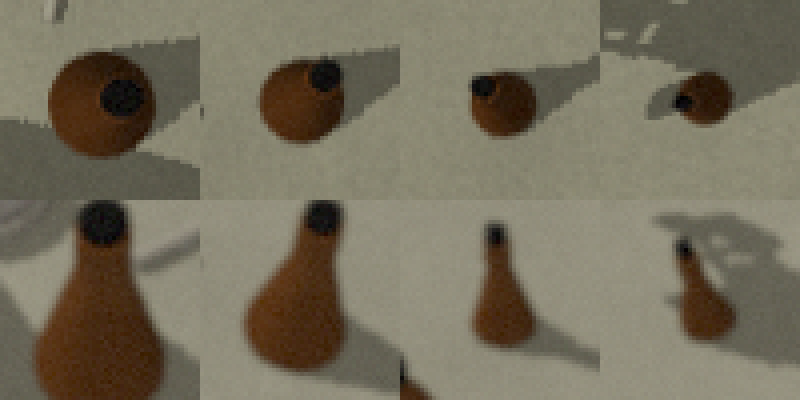

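Flask bases agree in both views to within 2 mm: XL (.448,-.148), L (.6235,-.221), M (.614,.225), S (.3555,.294). The plate centres come from the top view and their diameters fit. I'll turn the tool to yaw π, so that tool shifts equal (-dx, +dy, -dz) in world axes, and start.

Call:
send_rows --series '[[[0,0,0,0,0,-0.143,1],[0,0,0,0,0,-0.143,1],[0,0,0,0,0,-0.142,1],[-2.8,-5.2,0,0,0,0,1],[-2.8,-5.2,0,0,0,0,1],[-2.8,-5.2,0,0,0,0,1],[-2.8,-5.2,0,0,0,0,1],[-2.8,-5.2,0,0,0,0,1],[-2.8,-5.2,0,0,0,0,1],[-2.8,-5.2,0,0,0,0,1]]]' --force 40

```text
time: 1.35
eef_pos: [0.4764, 0.2484, 0.231]
tcp_rot: [-0.0, 1.0, -0.0, -0.0]
contact_force: [0.9, -0.8, -0.2]
opening: 1.0
finger_force: 0.0
```

Call:
send_rows --series '[[[0.36,-5.66,0,0,0,0,1],[0.36,-5.66,0,0,0,0,1],[0.36,-5.66,0,0,0,0,1],[0.36,-5.66,0,0,0,0,1],[0.36,-5.66,0,0,0,0,1],[0.36,-5.66,0,0,0,0,1],[0.34,-3.8,0,0,0,0,1],[0.34,-1.84,0,0,0,0,1],[0,0,3,0,0,0,1],[0,0,2,0,0,0,1]]]'

```text
time: 2.6
eef_pos: [0.447, -0.1459, 0.1798]
tcp_rot: [0.0, 1.0, 0.0, -0.001]
contact_force: [-0.6, -0.2, 0.3]
opening: 0.996
finger_force: 0.0
```

Call:
send_rows --series '[[[0,0,2.5,0,0,0,1],[0,0,2.5,0,0,0,1],[0,0,1.8,0,0,0,1],[0,0,0.8,0,0,0,1],[0,0,0,0,0,0,1],[0,0,0,0,0,0,1]]]'

```text
time: 3.35
eef_pos: [0.4483, -0.1461, 0.1062]
tcp_rot: [-0.0, 1.0, -0.0, 0.001]
contact_force: [0.5, -0.2, 0.2]
opening: 0.997
finger_force: 0.0
```

Run:
```python
from plant import ctrl
import cv2,numpy as np
s=ctrl.get_state();print(s["eef_pos"],s["contact_force"])
a=ctrl.read_camera("side")["img"][...,::-1];b=ctrl.read_camera("top")["img"][...,::-1]
cv2.imwrite("pics/g1.png",np.hstack([cv2.resize(a[150:300,190:340],(400,400)),cv2.resize(b[140:290,235:385],(400,400))]))
```

```text
[ 0.44829706 -0.14610854  0.10617467] [ 0.52950599 -0.16146002  0.15440865]
```

View pics/g1.png

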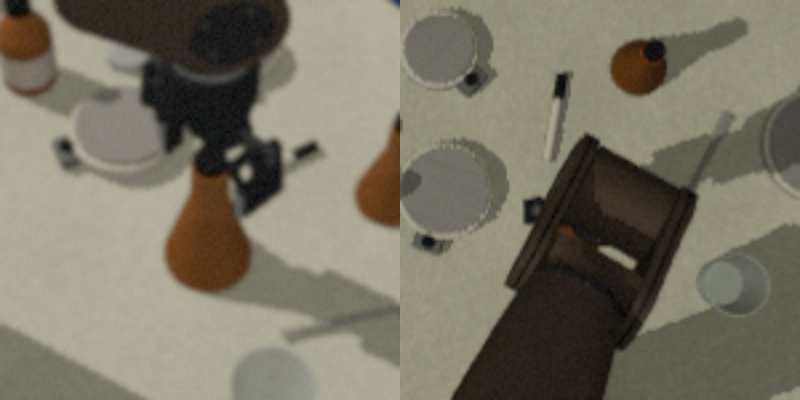

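The side crop shows the neck between the open fingers, and nothing else near the gripper. Close.

Call:
send_rows --series '[[[0,0,0.2,0,0,0,0],[0,0,0,0,0,0,-0.3],[0,0,0,0,0,0,-1],[0,0,0,0,0,0,-1],[0,0,0,0,0,0,-1],[0,0,0,0,0,0,-1],[0,0,0,0,0,0,-1],[0,0,0,0,0,0,-1]]]' --force 40

```text
time: 4.45
eef_pos: [0.4478, -0.1459, 0.1034]
tcp_rot: [-0.0, 1.0, -0.0, 0.0]
contact_force: [0.3, -0.8, 0.1]
opening: 0.389
finger_force: 40.9
```

Call:
send_rows --series '[[[0,0,-1,0,0,0,-1],[0,0,-2,0,0,0,-1],[0,0,-2.5,0,0,0,-1],[0,0,-1.5,0,0,0,-1],[0,0,0,0,0,0,-1]]]'

```text
time: 5.08
eef_pos: [0.4484, -0.146, 0.1746]
tcp_rot: [-0.0, 1.0, -0.001, 0.001]
contact_force: [0.1, 0.3, -2.2]
opening: 0.385
finger_force: 40.7
```

Lifted, with 2.2 N on the tool. Carry it by (+.076, -.280).

Call:
send_rows --series '[[[-0.5,-1.8,0,0,0,0,-1],[-0.9,-3.4,0,0,0,0,-1],[-1.1,-4,0,0,0,0,-1],[-1.1,-4,0,0,0,0,-1],[-1.1,-4,0,0,0,0,-1],[-1.1,-4,0,0,0,0,-1],[-0.9,-3.4,0,0,0,0,-1],[-0.6,-2.2,0,0,0,0,-1],[-0.4,-1.2,0,0,0,0,-1],[0,0,0,0,0,0,-1]]]'

```text
time: 6.32
eef_pos: [0.5243, -0.4264, 0.1719]
tcp_rot: [0.0, 1.0, 0.001, -0.001]
contact_force: [0.2, -0.1, -2.0]
opening: 0.389
finger_force: 40.7
```

Call:
send_rows --series '[[[0,0,1,0,0,0,-1],[0,0,1.5,0,0,0,-1],[0,0,1,0,0,0,-1],[0,0,0.4,0,0,0,-1],[0,0,0.2,0,0,0,-1],[0,0,0,0,0,0,-1],[0,0,0,0,0,0,-1]]]'

```text
time: 7.2
eef_pos: [0.5251, -0.426, 0.133]
tcp_rot: [-0.0, 1.0, -0.0, 0.0]
contact_force: [0.4, 1.0, -3.2]
opening: 0.382
finger_force: 40.7
```

Call:
send_rows --series '[[[0,0,0.15,0,0,0,-1],[0,0,0.1,0,0,0,-1],[0,0,0.05,0,0,0,-1],[0,0,0,0,0,0,-1]]]'

```text
time: 7.7
eef_pos: [0.5248, -0.4257, 0.1292]
tcp_rot: [-0.0, 1.0, 0.0, -0.0]
contact_force: [-1.1, -0.0, -2.6]
opening: 0.389
finger_force: 40.7
```

Call:
send_rows --series '[[[0,0,0.05,0,0,0,-1],[0,0,0.05,0,0,0,-1],[0,0,0,0,0,0,-1]]]'

```text
time: 8.07
eef_pos: [0.5249, -0.4258, 0.1285]
tcp_rot: [-0.0, 1.0, -0.0, 0.0]
contact_force: [-1.4, -0.3, -2.3]
opening: 0.387
finger_force: 40.6
```

Call:
send_rows --series '[[[0,0,0.05,0,0,0,-1],[0,0,0.05,0,0,0,-1],[0,0,0,0,0,0,-1]]]'

```text
time: 8.45
eef_pos: [0.5251, -0.426, 0.1284]
tcp_rot: [-0.0, 1.0, -0.0, 0.0]
contact_force: [-1.2, 1.1, 4.3]
opening: 0.382
finger_force: 40.7
```

Contact: the force changed sign. Open and rise.

Call:
send_rows --series '[[[0,0,0,0,0,0,0],[0,0,0,0,0,0,0.3],[0,0,0,0,0,0,0.6],[0,0,0,0,0,0,1],[0,0,0,0,0,0,1],[0,0,-1,0,0,0,1],[0,0,-3,0,0,0,1],[0,0,-4,0,0,0,1],[0,0,-2.5,0,0,0,1]]]'

```text
time: 9.57
eef_pos: [0.5255, -0.4265, 0.236]
tcp_rot: [-0.0, 1.0, -0.002, 0.001]
contact_force: [0.1, -0.1, 0.6]
opening: 1.001
finger_force: 0.0
```

Call:
send_rows --series '[[[-1,2.5,0,0,0,0,1],[-2,4,0,0,0,0,1],[-2.4,5,0,0,0,0,1],[-2.4,5,0,0,0,0,1],[-2,4,0,0,0,0,1],[0,0,3,0,0,0,1],[0,0,4,0,0,0,1],[0,0,4,0,0,0,1],[0,0,2.5,0,0,0,1],[0,0,1.5,0,0,0,1]]]'

```text
time: 10.82
eef_pos: [0.6213, -0.2185, 0.0792]
tcp_rot: [-0.001, 1.0, 0.001, -0.002]
contact_force: [0.5, 0.7, 0.0]
opening: 0.999
finger_force: 0.0
```

Run:
```python
from plant import ctrl
import cv2,numpy as np
s=ctrl.get_state();print(s["eef_pos"],s["contact_force"])
a=ctrl.read_camera("side")["img"][...,::-1];b=ctrl.read_camera("top")["img"][...,::-1]
cv2.imwrite("pics/g2.png",np.hstack([cv2.resize(a[150:350,280:480],(400,400)),cv2.resize(b[100:250,280:430],(400,400))]))
```

```text
[ 0.6213207  -0.2185392   0.07922521] [0.4979034  0.73892584 0.02486652]
```

View pics/g2.png

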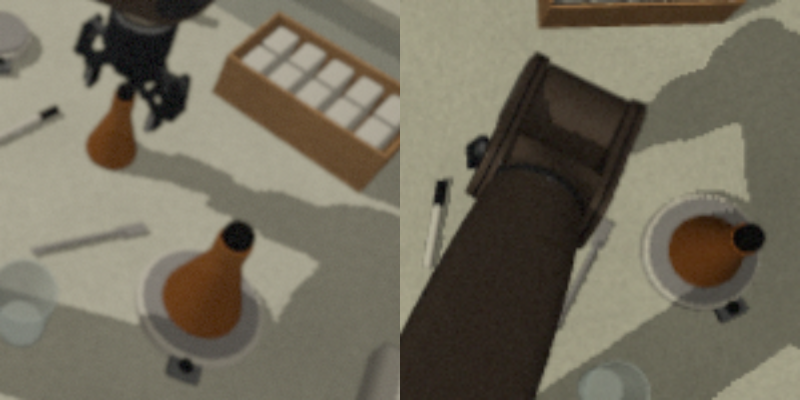

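XL stands centred on its stirrer: base at crop pixel (706,252), plate at (703,250). Flask L's neck is between the fingers. A small nudge, then close.

Call:
send_rows --series '[[[-0.2,-0.25,0,0,0,0,1],[0,0,0,0,0,0,0],[0,0,0,0,0,0,-0.5],[0,0,0,0,0,0,-1],[0,0,0,0,0,0,-1],[0,0,0,0,0,0,-1],[0,0,0,0,0,0,-1],[0,0,0,0,0,0,-1]]]' --force 35

```text
time: 11.92
eef_pos: [0.625, -0.2233, 0.0828]
tcp_rot: [-0.0, 1.0, -0.0, 0.0]
contact_force: [-0.3, 1.0, 3.1]
opening: 0.315
finger_force: 35.6
```

Call:
send_rows --series '[[[0,0,-1,0,0,0,-1],[0,0,-2,0,0,0,-1],[0,0,-3,0,0,0,-1],[0,0,-3,0,0,0,-1],[0,0,-2,0,0,0,-1],[0,0,-1,0,0,0,-1],[0,0,0,0,0,0,-1]]]'

```text
time: 12.8
eef_pos: [0.6249, -0.2233, 0.2028]
tcp_rot: [-0.0, 1.0, -0.0, 0.0]
contact_force: [0.1, 0.9, -3.3]
opening: 0.313
finger_force: 35.3
```

Call:
send_rows --series '[[[1,1.6,0,0,0,0,-1],[2,3.3,0,0,0,0,-1],[2.5,4,0,0,0,0,-1],[2.5,4,0,0,0,0,-1],[2.5,4,0,0,0,0,-1],[2,3.3,0,0,0,0,-1],[1.3,2.1,0,0,0,0,-1],[0.7,1.16,0,0,0,0,-1],[0,0,0,0,0,0,-1]]]'

```text
time: 13.92
eef_pos: [0.4797, 0.0115, 0.2022]
tcp_rot: [-0.001, 1.0, -0.0, 0.0]
contact_force: [-0.1, -0.8, -1.6]
opening: 0.316
finger_force: 35.4
```

Call:
send_rows --series '[[[0,0,1.5,0,0,0,-1],[0,0,3,0,0,0,-1],[0,0,2.5,0,0,0,-1],[0,0,1.2,0,0,0,-1],[0,0,0.6,0,0,0,-1],[0,0,0.2,0,0,0,-1],[0,0,0,0,0,0,-1]]]'

```text
time: 14.8
eef_pos: [0.4803, 0.0112, 0.113]
tcp_rot: [-0.0, 1.0, -0.0, 0.001]
contact_force: [-0.1, 0.5, -2.2]
opening: 0.312
finger_force: 35.3
```

Call:
send_rows --series '[[[0,0,0.15,0,0,0,-1],[0,0,0.1,0,0,0,-1],[0,0,0.05,0,0,0,-1],[0,0,0,0,0,0,-1]]]'

```text
time: 15.3
eef_pos: [0.4797, 0.0113, 0.1093]
tcp_rot: [-0.0, 1.0, -0.0, 0.0]
contact_force: [0.2, 0.2, -1.8]
opening: 0.317
finger_force: 35.3
```

Call:
send_rows --series '[[[0,0,0.05,0,0,0,-1],[0,0,0.05,0,0,0,-1],[0,0,0,0,0,0,-1]]]'

```text
time: 15.68
eef_pos: [0.4797, 0.0113, 0.1083]
tcp_rot: [-0.0, 1.0, 0.0, -0.0]
contact_force: [-0.7, 0.8, -2.5]
opening: 0.316
finger_force: 35.3
```

Call:
send_rows --series '[[[0,0,0.05,0,0,0,-1],[0,0,0.05,0,0,0,-1],[0,0,0,0,0,0,-1]]]'

```text
time: 16.05
eef_pos: [0.48, 0.0113, 0.1077]
tcp_rot: [-0.0, 1.0, 0.0, 0.0]
contact_force: [-0.2, -0.9, 0.9]
opening: 0.309
finger_force: 35.5
```

Call:
send_rows --series '[[[0,0,0.05,0,0,0,-1],[0,0,0,0,0,0,-1]]]'

```text
time: 16.3
eef_pos: [0.4802, 0.0114, 0.1077]
tcp_rot: [-0.0, 1.0, 0.0, 0.0]
contact_force: [-0.7, 1.1, 4.8]
opening: 0.314
finger_force: 35.7
```

Call:
send_rows --series '[[[0,0,0,0,0,0,0],[0,0,0,0,0,0,0.3],[0,0,0,0,0,0,0.6],[0,0,0,0,0,0,0.6],[0,0,0,0,0,0,0.6],[0,0,-1,0,0,0,0.6],[0,0,-3,0,0,0,0.6],[0,0,-4,0,0,0,0.6],[0,0,-3,0,0,0,0.6]]]'

```text
time: 17.42
eef_pos: [0.4803, 0.0112, 0.2195]
tcp_rot: [-0.0, 1.0, -0.0, 0.001]
contact_force: [0.4, 0.6, -0.7]
opening: 0.801
finger_force: 0.0
```

Call:
send_rows --series '[[[-1.5,2.4,0,0,0,0,0.6],[-3,4.8,0,0,0,0,0.6],[-3.2,5.1,0,0,0,0,0.6],[-3.2,5.1,0,0,0,0,0.6],[-1.7,2.7,0,0,0,0,0.6],[-0.8,1.28,0,0,0,0,0.6],[0,0,3,0,0,0,0.6],[0,0,4,0,0,0,0.6],[0,0,1.5,0,0,0,0.6],[0,0,0,0,0,0,0.6]]]'

```text
time: 18.68
eef_pos: [0.613, 0.2245, 0.131]
tcp_rot: [0.0, 1.0, -0.0, -0.001]
contact_force: [0.7, 0.1, -0.3]
opening: 0.802
finger_force: 0.0
```

Run:
```python
from plant import ctrl
import cv2,numpy as np
s=ctrl.get_state();print(s["eef_pos"],s["contact_force"])
a=ctrl.read_camera("side")["img"][...,::-1];b=ctrl.read_camera("top")["img"][...,::-1]
cv2.imwrite("pics/g3.png",np.hstack([cv2.resize(a[80:230,150:300],(400,400)),cv2.resize(b[110:260,150:300],(400,400))]))
```

```text
[0.61299664 0.22445586 0.13100695] [ 0.68438217  0.09768599 -0.27195042]
```

View pics/g3.png

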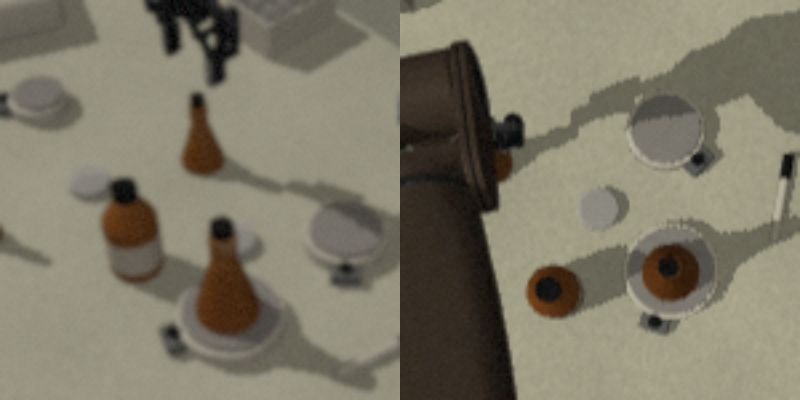

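L stands centred on its stirrer (crop pixel (670,272)), and the bottle is untouched. Descend on M.

Call:
send_rows --series '[[[-0.1,0,2,0,0,0,0.6],[0,0,2.5,0,0,0,0.6],[0,0,1.6,0,0,0,0.6],[0,0,0.8,0,0,0,0.6],[0,0,0,0,0,0,0.2],[0,0,0,0,0,0,-0.3],[0,0,0,0,0,0,-1],[0,0,0,0,0,0,-1],[0,0,0,0,0,0,-1],[0,0,0,0,0,0,-1]]]' --force 30

```text
time: 20.02
eef_pos: [0.6155, 0.2254, 0.064]
tcp_rot: [-0.0, 1.0, 0.0, 0.001]
contact_force: [-0.2, 0.8, 4.0]
opening: 0.245
finger_force: 29.8
```

Call:
send_rows --series '[[[0,0,0,0,0,0,-1],[0,0,0,0,0,0,-1]]]'

```text
time: 20.27
eef_pos: [0.6155, 0.2255, 0.064]
tcp_rot: [-0.0, 1.0, 0.0, 0.001]
contact_force: [-0.1, 0.6, 5.0]
opening: 0.238
finger_force: 29.8
```

Call:
send_rows --series '[[[0,0,-1,0,0,0,-1],[0,0,-2,0,0,0,-1],[0,0,-3,0,0,0,-1],[0,0,-2,0,0,0,-1],[0,0,0,0,0,0,-1]]]'

```text
time: 20.9
eef_pos: [0.6161, 0.2254, 0.1458]
tcp_rot: [-0.0, 1.0, 0.0, 0.002]
contact_force: [-0.3, 0.4, -0.4]
opening: 0.241
finger_force: 29.5
```

Call:
send_rows --series '[[[-0.2,-1.5,0,0,0,0,-1],[-0.4,-3,0,0,0,0,-1],[-0.6,-4,0,0,0,0,-1],[-0.6,-4,0,0,0,0,-1],[-0.6,-4,0,0,0,0,-1],[-0.3,-2.6,0,0,0,0,-1],[-0.2,-1.4,0,0,0,0,-1],[-0.1,-0.6,0,0,0,0,-1],[0,0,0,0,0,0,-1],[0,0,0,0,0,0,-1]]]'

```text
time: 22.15
eef_pos: [0.6445, 0.0151, 0.1427]
tcp_rot: [-0.001, 1.0, 0.0, -0.0]
contact_force: [-0.0, -1.2, -0.1]
opening: 0.241
finger_force: 29.5
```

Call:
send_rows --series '[[[0,0,1,0,0,0,-1],[0,0,1.6,0,0,0,-1],[0,0,1.4,0,0,0,-1],[0,0,0.7,0,0,0,-1],[0,0,0.3,0,0,0,-1],[0,0,0,0,0,0,-1]]]'

```text
time: 22.9
eef_pos: [0.6449, 0.0141, 0.0928]
tcp_rot: [-0.0, 1.0, -0.0, 0.0]
contact_force: [0.3, -0.3, -0.9]
opening: 0.241
finger_force: 29.5
```

Call:
send_rows --series '[[[0,0,0.1,0,0,0,-1],[0,0,0.1,0,0,0,-1],[0,0,0,0,0,0,-1]]]'

```text
time: 23.28
eef_pos: [0.6448, 0.0141, 0.091]
tcp_rot: [-0.0, 1.0, -0.0, 0.0]
contact_force: [-0.2, -0.1, -1.0]
opening: 0.243
finger_force: 29.5
```

Call:
send_rows --series '[[[0,0,0.1,0,0,0,-1],[0,0,0.05,0,0,0,-1],[0,0,0,0,0,0,-1]]]'

```text
time: 23.65
eef_pos: [0.6447, 0.0142, 0.0892]
tcp_rot: [-0.0, 1.0, -0.0, -0.0]
contact_force: [0.2, 0.6, -1.0]
opening: 0.245
finger_force: 29.5
```

Call:
send_rows --series '[[[0,0,0.05,0,0,0,-1],[0,0,0,0,0,0,-1]]]'

```text
time: 23.9
eef_pos: [0.6448, 0.0142, 0.089]
tcp_rot: [-0.0, 1.0, 0.0, 0.0]
contact_force: [-0.1, 0.5, 0.4]
opening: 0.241
finger_force: 29.5
```

Call:
send_rows --series '[[[0,0,0.05,0,0,0,-1],[0,0,0.05,0,0,0,-1],[0,0,0,0,0,0,-1]]]'

```text
time: 24.28
eef_pos: [0.6451, 0.0142, 0.089]
tcp_rot: [-0.0, 1.0, -0.0, 0.0]
contact_force: [-2.5, 0.8, 5.3]
opening: 0.243
finger_force: 30.0
```

Call:
send_rows --series '[[[0,0,0,0,0,0,-0.2],[0,0,0,0,0,0,0.2],[0,0,0,0,0,0,0.5],[0,0,0,0,0,0,0.5],[0,0,0,0,0,0,0.5],[0,0,-1,0,0,0,0.5],[0,0,-3,0,0,0,0.5],[0,0,-4,0,0,0,0.5],[0,0,-4,0,0,0,0.5],[0,0,-1,0,0,0,0.5]]]'

```text
time: 25.52
eef_pos: [0.6466, 0.0139, 0.2227]
tcp_rot: [-0.0, 1.0, -0.001, 0.004]
contact_force: [-0.9, -0.5, -0.1]
opening: 0.751
finger_force: 0.0
```

Call:
send_rows --series '[[[2,2,0,0,0,0,0.5],[4,3.8,0,0,0,0,0.5],[4,3.8,0,0,0,0,0.5],[4,3.8,0,0,0,0,0.5],[4,3.8,0,0,0,0,0.5],[4,3.8,0,0,0,0,0.5],[3.5,3.5,0,0,0,0,0.5],[2.3,2.3,0,0,0,0,0.5],[1.1,1.1,0,0,0,0,0.5],[0,0,0,0,0,0,0.5]]]'

```text
time: 26.78
eef_pos: [0.3552, 0.2932, 0.2173]
tcp_rot: [-0.001, 1.0, -0.0, -0.0]
contact_force: [-0.1, -0.7, -1.0]
opening: 0.746
finger_force: 0.0
```

Run:
```python
from plant import ctrl
import cv2,numpy as np
s=ctrl.get_state();print(s["eef_pos"],s["contact_force"])
a=ctrl.read_camera("side")["img"][...,::-1];b=ctrl.read_camera("top")["img"][...,::-1]
cv2.imwrite("pics/g4.png",np.hstack([cv2.resize(a[90:290,100:300],(400,400)),cv2.resize(b[110:310,110:310],(400,400))]))
```

```text
[0.35523321 0.29318624 0.2172872 ] [-0.11550242 -0.70697883 -0.96321779]
```

View pics/g4.png

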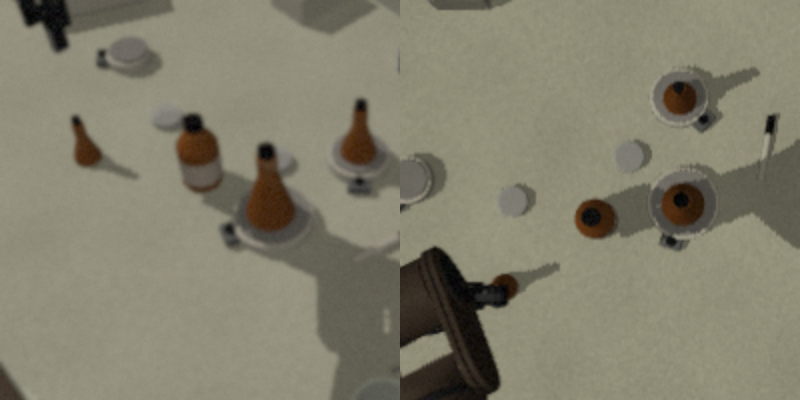

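M is centred on its plate (crop pixel (680,98)) and L stands. S has not moved. Descend on S.

Call:
send_rows --series '[[[0,0.05,3,0,0,0,0.5],[0,0,4,0,0,0,0.5],[0,0,4,0,0,0,0.5],[0,0,3,0,0,0,0.5],[0,0,2,0,0,0,0.5],[0,0,1,0,0,0,0.5],[0,0,0,0,0,0,0.1],[0,0,0,0,0,0,-0.4],[0,0,0,0,0,0,-1],[0,0,0,0,0,0,-1]]]' --force 25

```text
time: 28.12
eef_pos: [0.3566, 0.2941, 0.0489]
tcp_rot: [-0.0, 1.0, 0.001, 0.001]
contact_force: [-0.2, -0.3, 2.2]
opening: 0.2
finger_force: 25.8
```

Call:
send_rows --series '[[[0,0,0,0,0,0,-1],[0,0,0,0,0,0,-1],[0,0,0,0,0,0,-1],[0,0,0,0,0,0,-1]]]'

```text
time: 28.62
eef_pos: [0.3566, 0.2941, 0.0489]
tcp_rot: [-0.0, 1.0, 0.001, 0.001]
contact_force: [0.2, 0.2, 5.3]
opening: 0.196
finger_force: 26.1
```

Call:
send_rows --series '[[[0,0,-1,0,0,0,-1],[0,0,-2,0,0,0,-1],[0,0,-3,0,0,0,-1],[0,0,-2,0,0,0,-1],[0,0,0,0,0,0,-1]]]'

```text
time: 29.25
eef_pos: [0.3563, 0.294, 0.1293]
tcp_rot: [-0.0, 1.0, 0.001, 0.001]
contact_force: [0.8, -0.9, -1.3]
opening: 0.198
finger_force: 25.4
```

Call:
send_rows --series '[[[-1,0.9,0,0,0,0,-1],[-2,1.8,0,0,0,0,-1],[-3,2.6,0,0,0,0,-1],[-3,2.7,0,0,0,0,-1],[-3,2.7,0,0,0,0,-1],[-2.4,2.1,0,0,0,0,-1],[-1.5,1.3,0,0,0,0,-1],[-0.7,0.6,0,0,0,0,-1],[0,0,0,0,0,0,-1],[0,0,0,0,0,0,-1]]]'

```text
time: 30.5
eef_pos: [0.5209, 0.4402, 0.1271]
tcp_rot: [-0.0, 1.0, -0.0, -0.001]
contact_force: [-0.3, -0.5, -1.1]
opening: 0.197
finger_force: 25.4
```

Call:
send_rows --series '[[[-0.1,0.05,1,0,0,0,-1],[0,0,1.6,0,0,0,-1],[0,0,1.4,0,0,0,-1],[0,0,0.7,0,0,0,-1],[0,0,0.3,0,0,0,-1],[0,0,0,0,0,0,-1]]]'

```text
time: 31.25
eef_pos: [0.5227, 0.4412, 0.0778]
tcp_rot: [-0.0, 1.0, 0.0, 0.0]
contact_force: [-0.3, 0.3, -0.5]
opening: 0.2
finger_force: 25.4
```

Call:
send_rows --series '[[[0,0,0.1,0,0,0,-1],[0,0,0.1,0,0,0,-1],[0,0,0,0,0,0,-1]]]'

```text
time: 31.62
eef_pos: [0.5227, 0.4411, 0.076]
tcp_rot: [-0.0, 1.0, 0.0, 0.0]
contact_force: [-0.2, 0.4, -0.4]
opening: 0.199
finger_force: 25.4
```

Call:
send_rows --series '[[[0,0,0.1,0,0,0,-1],[0,0,0.05,0,0,0,-1],[0,0,0,0,0,0,-1]]]'

```text
time: 32.0
eef_pos: [0.5226, 0.4411, 0.0742]
tcp_rot: [-0.0, 1.0, -0.0, -0.0]
contact_force: [-0.1, -0.7, -1.1]
opening: 0.199
finger_force: 25.4
```

Call:
send_rows --series '[[[0,0,0.05,0,0,0,-1],[0,0,0,0,0,0,-1]]]'

```text
time: 32.25
eef_pos: [0.5227, 0.4412, 0.0741]
tcp_rot: [-0.0, 1.0, 0.0, 0.0]
contact_force: [-0.1, -0.1, 0.3]
opening: 0.2
finger_force: 25.5
```

Call:
send_rows --series '[[[0,0,0.05,0,0,0,-1],[0,0,0.05,0,0,0,-1],[0,0,0,0,0,0,-1]]]'

```text
time: 32.62
eef_pos: [0.5229, 0.4413, 0.074]
tcp_rot: [-0.0, 1.0, 0.0, 0.0]
contact_force: [-1.3, -0.7, 4.1]
opening: 0.194
finger_force: 26.0
```

Call:
send_rows --series '[[[0,0,0,0,0,0,-0.2],[0,0,0,0,0,0,0.2],[0,0,0,0,0,0,0.5],[0,0,0,0,0,0,0.5],[0,0,0,0,0,0,0.5],[0,0,-1,0,0,0,0.5],[0,0,-3,0,0,0,0.5],[0,0,-4,0,0,0,0.5],[0,0,-4,0,0,0,0.5],[0,0,-2,0,0,0,0.5]]]'

```text
time: 33.88
eef_pos: [0.5237, 0.4418, 0.217]
tcp_rot: [-0.0, 1.0, 0.001, 0.002]
contact_force: [-0.4, 0.3, -0.4]
opening: 0.749
finger_force: 0.0
```

Call:
send_rows --series '[[[2,1.5,0,0,0,0,0.5],[4,3,0,0,0,0,0.5],[4,3,0,0,0,0,0.5],[4,3,0,0,0,0,0.5],[4,3,0,0,0,0,0.5],[2,1.5,0,0,0,0,0.5],[1,0.5,0,0,0,0,0.5],[0,0,0,0,0,0,0.5]]]'

```text
time: 34.88
eef_pos: [0.3112, 0.5958, 0.2113]
tcp_rot: [-0.001, 1.0, -0.001, -0.001]
contact_force: [-0.4, 0.2, 0.4]
opening: 0.754
finger_force: 0.0
```

Run:
```python
from plant import ctrl
import cv2,numpy as np
s=ctrl.get_state();print(s["eef_pos"],s["contact_force"])
a=ctrl.read_camera("side")["img"][...,::-1];b=ctrl.read_camera("top")["img"][...,::-1]
cv2.imwrite("pics/g5.png",np.hstack([cv2.resize(a[90:340,80:430],(400,286)),cv2.resize(b[90:340,80:430],(400,286))]))
```

```text
[0.31123654 0.5957954  0.21126365] [-0.37175871  0.19553603  0.42935711]
```

View pics/g5.png

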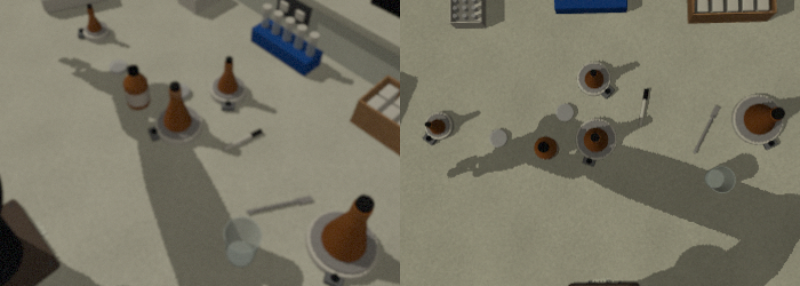

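All four flasks stand centred on their stirrers (top crop: S (440,126), M (594,78), L (597,138), XL (759,119)). The bottle and beaker haven't moved, and the arm is clear.

```bash
python3 -c "
from plant import ctrl
print(ctrl.sign_off())"
```

```text
the job is handed in; nothing more can be done
None
```

The four flasks were placed largest to smallest, each upright in the middle of its matching stirrer, with the bottle and beaker untouched; the job was handed in at about 35 s on the robot's clock.

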